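# Tidy the dressing table: brush, pin tin, varnish bottle and two bangles

### The job

Tidy the table: lay the paddle brush flat in the long tray, bristles up, stand the round tin in the larger bay of the two-bay tray and the nail-varnish bottle upright in its smaller bay. Put both bangles over the post of the pale blue stand, lying flat, the broad one at the bottom and the slim one resting on top of it. Leave the hand mirror and the cream jar where they lie.

Things in the scene. Friction and masses are not known exactly. Their poses are not given: they have to be found in the camera images.
- broad_bangle: broad brass bangle (loose ring), lying flat, thick and tall: 68 mm outside, 48 mm inside diameter (10 mm band), 26 mm high. Origin: centre of its underside, z up along its axis.
- slim_bangle: slim brass bangle (loose ring), lying flat, thin and low: 62 mm outside, 50 mm inside diameter (6 mm band), only 14 mm high. Origin: centre of its underside, z up along its axis.
- pin_tin: closed round steel tin for safety pins, standing on the table, loose: 62 mm diameter, with a lid 64 mm in diameter from 28 mm up, 40 mm high. Origin: centre of its underside, z up.
- varnish_bottle: small round nail-varnish bottle, standing, loose: amber glass body 32 mm diameter up to 36 mm, then a shoulder and a black cap 18 mm in diameter, 66 mm high in all. Origin: centre of its underside, z up.
- paddle_brush: wooden paddle brush, loose, on its back, bristles up, 210 mm long. Origin: under the middle of its length; x points to the paddle end, z up. Paddle x = +12 to +105 mm, 66 mm wide, 12 mm thick (bristles to 22 mm up); handle x = -105 to +12 mm, 22 mm wide, 18 mm high. It balances near the origin: pinch the handle across its width at about x = -10 mm.
- bangle_stand: pale blue bangle stand, fixed to the table: round base 90 mm in diameter and 10 mm high, with an upright round post in its centre that tapers from 32 mm diameter at the base to 14 mm near the tip, 75 mm above the table. Origin: centre of its underside, z up.
- bay_tray: wooden tray with two bays, fixed to the table, at any yaw: 162 mm (x) by 98 mm (y) outside, walls 15 mm high and 4 mm thick, floor 4 mm above the table. Larger bay 90 x 90 mm inside, centred at x = -32 mm, y = 0; smaller bay 60 mm (x) by 90 mm (y) inside, centred at x = +47 mm, y = 0. Origin: centre of its underside.
- brush_tray: long shallow white tray, fixed to the table: 248 mm (x) by 112 mm (y) outside, walls 14 mm high and 4 mm thick, floor 4 mm above the table; inside 240 x 104 mm. Origin: centre of its underside, x along its length. The brush may lie in it either way round.
- vanity_mirror: grey hand mirror with a plastic handle, lying flat, glass up, beyond the work: 225 mm long, 104 mm wide head, 11 mm thick. Bystander. Origin: near the middle of its length, on the underside; x points to the head.
- cream_jar: round white cream jar with an aluminium lid, standing beyond the work: 64 mm diameter, 44 mm high. Bystander. Origin: centre of its underside.
Mind the look-alikes: they are no part of the job. What is shaped like the slim_bangle but pink is not meant.

How it is judged:
By the outcome, as a careful person would: the job done as asked, in the order asked, and still so for the second after the job is handed in, with the robot touching nothing.
It also fails if it takes over 128 s, if anything falls off the work surface, if the arm or the gripper's body presses on something with over 40 N, if the wrist force passes 120 N, or if a joint passes its speed limit or range.

### The arm

A 6-joint arm with a two-finger parallel gripper is mounted at the origin on the work surface. World frame = base frame: x ahead of the robot, y to its left, z up, the work surface at z = 0. Lengths are in mm, angles in rad, forces in N, time in s.
With the tool pointing down it reaches from about 300 to 775 mm from the base axis. Payload 14.6 kg.
Tool frame: the origin (TCP) lies midway between the tips of the shut fingers; the grasp point (between the pads) lies 19 mm behind it (manip.grip_depth is the distance from the TCP to the grasp point, in mm); x points along the fingers, y is the direction in which the jaws open and shut, and the axes are right-handed (so a half turn about x gives the same grasp; the last joint's range is limited). The gripper opens to 94 mm and grips with 3 to 60 N. Pads are 16 mm wide; open, the fingers measure 119 mm over their backs; the gripper's body (75 mm by 177 mm) begins 78 mm behind the grasp point.
Start: joints at [-1.329, 0.3, 1.521, -0, 1.321, -0.067], TCP at [167.147, -523.976, 205.446] pointing down, gripper open.
Joint ranges: [-3.03, 3.03], [-0.79, 2.21], [0.23, 2.52], [-1.04, 4.18], [0, 3.07], [-2.55, 2.55]. Speed limits (rad/s): [2.22, 2.22, 2.57, 3.14, 3.14, 3.14].

### API

Orientations are given as [roll, pitch, yaw] about the fixed x, y, z axes, in that order (R = Rz(yaw) Ry(pitch) Rx(roll)).
In Python, from cell import readout, cams, ticket, manip gives the robot as it stands. The module is installed in compiled form; this text tells all that it offers.
- The arm moves only by the tool apply_moves, never from a script. Its argument "plan" is one flat list of numbers, 7 for each row, row after row: the turn, a rotation vector about the tool's x, y, z in rad, then the shift along the tool's x, y, z in m, then the opening in per cent of the stroke, from 0 (shut) to 100 (fully open). In form: [wx, wy, wz, x, y, z, fingers, wx, wy, wz, x, y, z, fingers, ...]. A call has 1 to 5 rows; each row shifts and turns the commanded pose from where the row before left it, along the tool's axes as they then stand; what a row does not reach is not made up. A row lasts 1/8 s, in which the tool goes at most 62.5 mm and 10.7 degrees, less where a joint would pass 70% of its speed; a pose out of reach is approached as far as the arm can. A call with a gripper value outside its range is refused whole. The fingers move at their own pace and stop on an object; "force" is the grip in N (left out, the last holds). Time passes only in rows, so rows that do not move let the fingers close. It gives the time, the measured TCP pose, the force and the opening at its end, in the units of the state.
- readout.read_state(): the state, without advancing time (a new reading comes with each control period).
- cams.camera(name): name is "scene" or "top" or "wrist"; returns a dict with "image" (480x640x3 uint8, red, green, blue), "fovy" (degrees; the focal length in pixels is half the picture's height over the tangent of half this angle, whatever the lens; pixels are square), "cx", "cy" (the principal point, pixels), "D" ([k1, k2, p1, p2, k3] as OpenCV has them; the pictures are not rectified), "position" and "orientation" of the camera in the world; the wrist camera has in their place "T_tool_cam" (4x4, takes a point from camera to tool coordinates, whose origin is the TCP and whose axes are the tool frame's). Camera axes: x right, y down, z forward; pixel columns grow to the right and rows downward; lengths in mm; the calibration is good to about 2 mm. A picture is of the moment at which its call begins: read the wrist's pose just before it. There is no depth.
- ticket.sign_off(): hands the job in, once; it reports no verdict.
The state is a dict: "clock": time; "joints": joint angles; "qd": joint speeds; "effort": joint torques, N m; "eef_pos": TCP position; "eef_rot": TCP orientation; "wrist_force": force on the tool from outside, world axes, zero at the start; "moment": the same for the moment, N m; "finger_gap": finger opening in mm.
Only numpy, scipy, OpenCV 4.12 (cv2) and the standard library are available. Lean on these libraries where they do the work, as an engineer would, in place of code of your own. Each camera call takes 0.05 s, during which the arm holds its last target.

## Working session

There is one attempt and no reset: what is moved stays moved. The work goes in short steps, Python scripts to look and compute and a tool call to move; the robot and the scene stay as the last step left them, time stands still between calls to the robot, and variables do not carry over. Pictures are saved under pics/ and viewed, and the job is handed in when it is done.

Besides the shell and the picture viewer there is one more tool, called after "Emit:" in YAML: its name, and indented under it one key for each argument. apply_moves: Moves the arm, as the interface text tells. Its arguments: {"type":"object","properties":{"plan":{"type":"array","items":{"type":"number"}},"force":{"type":"number"}},"required":["plan"]}

```bash
ls; mkdir -p pics; python3 - <<'E'
from cell import readout,cams,ticket,manip
import cv2
print(readout.read_state()); print([ (a,getattr(manip,a)) for a in dir(manip) if a[0]!='_'])
for n in ["scene","top","wrist"]:
    c=cams.camera(n); cv2.imwrite(f"pics/{n}0.png",c["image"][:,:,::-1]); c.pop("image"); print(n,c)
E
```

```text
pics
{'clock': 0.0, 'joints': array([-1.32861345e+00,  3.00472014e-01,  1.52156901e+00, -1.52155659e-05,
        1.32070052e+00, -6.65913749e-02]), 'qd': array([ 0.00069345, -0.00040289,  0.0003436 ,  0.00041172,  0.0022464 ,
       -0.00010578]), 'effort': array([-1.37742762e-03, -5.31807840e+01, -3.52734876e+01,  7.07960827e-02,
        2.44811102e-02, -9.80494201e-05]), 'eef_pos': array([ 167.07587806, -523.73786029,  204.89093399]), 'eef_rot': array([-1.6245606 ,  1.56964733,  1.82581009]), 'wrist_force': array([ 0.21836689, -0.53389395, -0.38930005]), 'moment': array([-0.00240186,  0.0020954 , -0.0387157 ]), 'finger_gap': 93.96679193248312}
[('Unreachable', <class 'cell.Unreachable'>), ('grip_depth', 18.8)]
scene {'fovy': 55.09133005125705, 'cx': 320.88123646727837, 'cy': 244.8265166230558, 'D': array([-0.0073522,  0.       ,  0.       ,  0.       ,  0.       ]), 'position': array([1048.37124469,  228.89501535,  795.84240277]), 'orientation': array([-2.52365571,  0.01319778,  1.96802365])}
top {'fovy': 50.31816791167847, 'cx': 323.7743448750879, 'cy': 233.13495617028062, 'D': array([-0.07776763,  0.        ,  0.        ,  0.        ,  0.        ]), 'position': array([ 511.16577141,  -17.99926463, 1034.05920327]), 'orientation': array([-3.09465852,  0.03351357, -1.55312539])}
wrist {'fovy': 71.17948020077661, 'cx': 317.8838984126524, 'cy': 238.4261753198811, 'D': array([-0.02455829,  0.        ,  0.        ,  0.        ,  0.        ]), 'T_tool_cam': array([[-9.66363830e-04, -2.56955888e-01,  9.66422650e-01,
        -1.79908152e+02],
       [ 9.99999346e-01, -8.39986905e-04,  7.76599779e-04,
        -7.76731904e-01],
       [ 6.12230484e-04,  9.66422768e-01,  2.56956532e-01,
        -7.50202970e+01],
       [ 0.00000000e+00,  0.00000000e+00,  0.00000000e+00,
         1.00000000e+00]])}
```

View pics/top0.png

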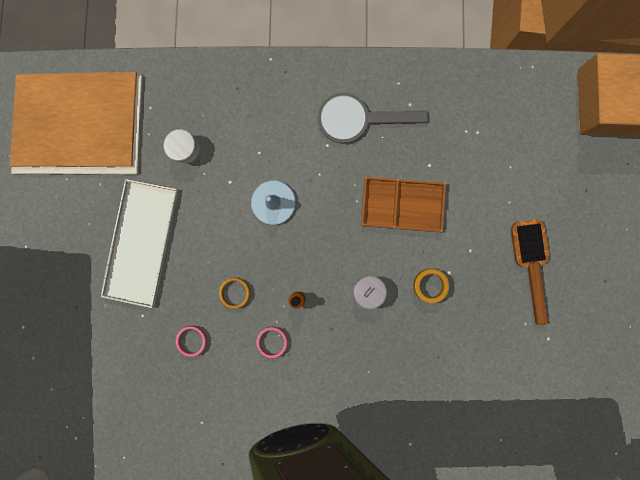

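View pics/scene0.png

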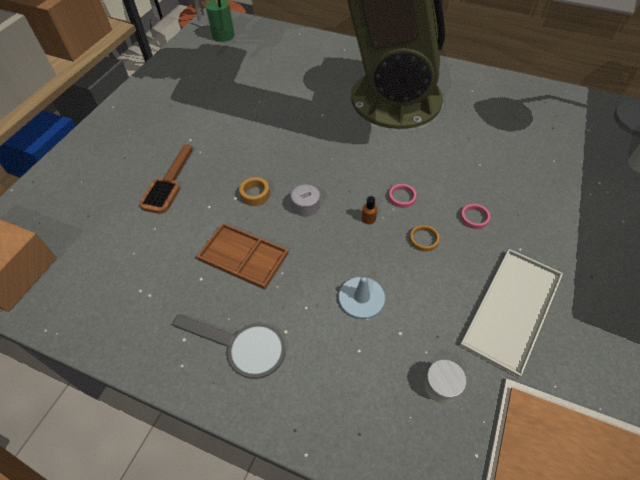

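View pics/wrist0.png

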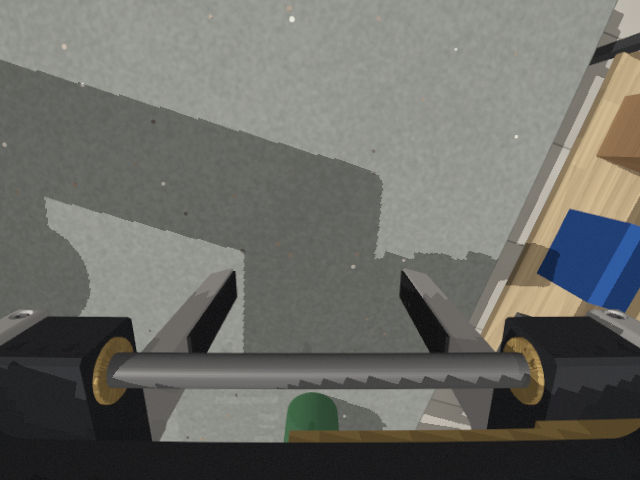

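The brass rings are at top-view pixels (235,293) and (432,286). The look-alikes are the pink rings at (192,341) and (272,343). By description, slim is the thin brass ring at (235,293) and broad is the thick one at (432,286). I'll measure next and check the choice in a crop.

```bash
cat > h.py <<'E'
import numpy as np, cv2
from scipy.spatial.transform import Rotation as R
from cell import readout,cams
def rot(e): return R.from_euler('xyz',e).as_matrix()
class Cam:
    def __init__(s,n):
        s.st=readout.read_state(); c=cams.camera(n); s.img=c["image"]; f=240/np.tan(np.radians(c["fovy"])/2)
        s.K=np.array([[f,0,c["cx"]],[0,f,c["cy"]],[0,0,1.]]); s.D=c["D"]
        if n=="wrist":
            T=np.eye(4); T[:3,:3]=rot(s.st["eef_rot"]); T[:3,3]=s.st["eef_pos"]; T=T@c["T_tool_cam"]; s.R=T[:3,:3]; s.p=T[:3,3]
        else: s.R=rot(c["orientation"]); s.p=np.array(c["position"])
        s.hsv=cv2.cvtColor(s.img,cv2.COLOR_RGB2HSV)
    def cast(s,px,z):
        u=cv2.undistortPoints(np.array(px,float).reshape(-1,1,2),s.K,s.D).reshape(-1,2)
        d=np.c_[u,np.ones(len(u))]@s.R.T
        return s.p+d*((z-s.p[2])/d[:,2])[:,None]
    def proj(s,P):
        q=(np.array(P,float).reshape(-1,3)-s.p)@s.R
        return cv2.projectPoints(q,np.zeros(3),np.zeros(3),s.K,s.D)[0].reshape(-1,2)
    def save(s,n,box=None,k=1):
        im=s.img[:,:,::-1]
        if box: im=im[box[1]:box[3],box[0]:box[2]]
        cv2.imwrite("pics/"+n+".png",cv2.resize(im,None,fx=k,fy=k))
    def mask(s,lo,hi,box=None):
        m=cv2.inRange(s.hsv,np.array(lo),np.array(hi))
        if box:
            b=np.zeros_like(m); b[box[1]:box[3],box[0]:box[2]]=255; m&=b
        return m
def big(m):
    c,_=cv2.findContours(m,cv2.RETR_EXTERNAL,cv2.CHAIN_APPROX_NONE)
    return max(c,key=cv2.contourArea)[:,0,:]
def cen(cam,c,z):
    P=cam.cast(cv2.convexHull(c.astype(np.int32))[:,0,:],z)[:,:2].astype(np.float32)
    M=cv2.moments(P-P[0]); return np.array([M['m10']/M['m00'],M['m01']/M['m00']])+P[0], cv2.minAreaRect(P)
E
python3 - <<'E'
from h import *
t=Cam("top"); s=Cam("scene")
for nm,px in [("slim",(223,286)),("broad",(418,288)),("tin",(360,285)),("bott",(297,300)),("brush",(540,300)),("bay",(380,190)),("tray",(140,240)),("stand",(258,200)),("pink",(179,341)),("table",(330,340))]:
    print(nm,px,t.hsv[px[1],px[0]])
a=t.img[250:370,160:460,::-1]; cv2.imwrite("pics/crop1.png",cv2.resize(a,None,fx=2.6,fy=2.6))
b=t.img[170:340,480:580,::-1]; cv2.imwrite("pics/crop2.png",cv2.resize(b,None,fx=3.5,fy=3.5))
E
```

```text
slim (223, 286) [ 19 212 144]
broad (418, 288) [ 19 201 179]
tin (360, 285) [169  12 164]
bott (297, 300) [110  26  29]
brush (540, 300) [ 13 179 140]
bay (380, 190) [ 14 189 144]
tray (140, 240) [ 33  13 216]
stand (258, 200) [100  38 199]
pink (179, 341) [176 128  80]
table (330, 340) [ 34  18 115]
```

View pics/crop1.png

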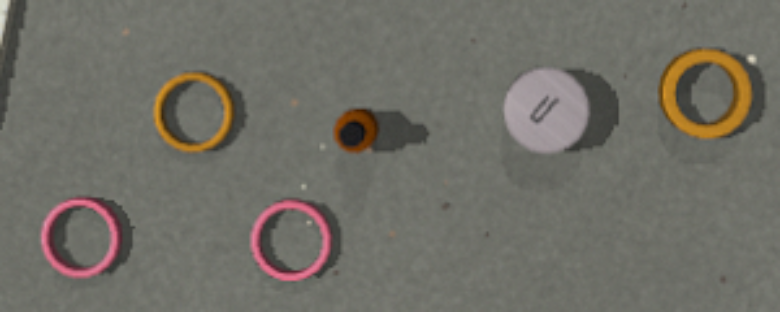

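View pics/crop2.png

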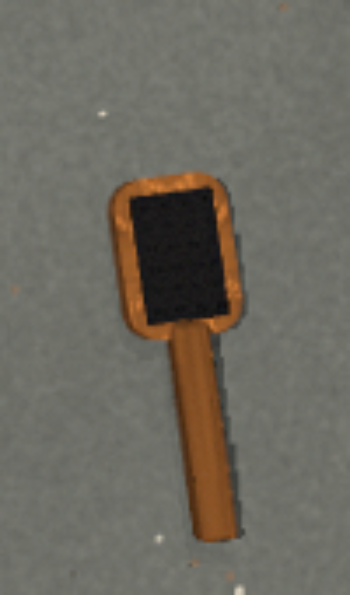

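The crop confirms it: the slim brass ring is at the left, the broad brass ring at the right, the two lower rings are pink, and the brush lies bristles up. Now I'll measure positions in both views.

```bash
cat > meas.py <<'E'
from h import *
t=Cam("top"); s=Cam("scene")
BR=((8,110,70),(26,255,255))
def rep(n,c,k,z):
    p,r=cen(c,k,z); print(n,'c',p.round(1),'rect',np.round(r[0],1),np.round(r[1],1),round(r[2],1))
rep("slim t",t,big(t.mask(*BR,(210,270,262,320))),7); rep("slim s",s,big(s.mask(*BR,(400,215,450,260))),7)
rep("broad t",t,big(t.mask(*BR,(405,260,460,312))),13); rep("broad s",s,big(s.mask(*BR,(230,170,280,212))),13)
TN=((120,0,90),(179,60,255))
rep("tin t",t,big(t.mask(*TN,(345,265,400,320))),20); rep("tin s",s,big(s.mask(*TN,(280,175,330,222))),20)
BK=((0,0,0),(179,255,70))
k=big(t.mask((0,0,0),(179,120,50),(285,288,302,312))); rep("cap t",t,k,66)
rep("bottbody t",t,big(t.mask((3,110,30),(26,255,255),(282,285,315,315))),22)
k=big(s.mask(*BK,(362,192,380,212))); print("cap s box",cv2.boundingRect(k))
rep("bottbody s",s,big(s.mask((3,110,30),(26,255,255),(355,200,385,228))),20)
rep("brush t",t,big(t.mask((5,90,50),(26,255,255),(500,200,560,340))),8)
rep("brush s",s,big(s.mask((3,90,40),(26,255,255),(130,135,200,220))),8)
rep("bay t",t,big(t.mask((3,90,30),(26,255,255),(350,165,460,245))),12)
rep("bay s",s,big(s.mask((3,90,30),(26,255,255),(185,215,300,295))),12)
rep("tray t",t,big(t.mask((10,3,140),(60,60,255),(95,172,185,315))),12)
rep("tray s",s,big(s.mask((10,3,140),(60,60,255),(455,245,570,376))),12)
BL=((90,25,60),(115,255,255))
rep("stand t",t,big(t.mask(*BL,(240,170,306,236))),8)
k=big(s.mask(*BL,(330,270,395,322))); rep("stand s",s,k[k[:,1]>285],8)
k=big(t.mask((80,0,20),(125,255,130),(255,190,285,215))); 
E
python3 meas.py
```

```text
slim t c [435.3 196.7] rect [434.8 196.7] [60.5 61.3] 1.3
slim s c [433.9 197.9] rect [433.4 198.6] [64.6 61.7] 52.7
broad t c [ 458.  -197.6] rect [ 457.9 -196.9] [65.4 69.6] 0.9
broad s c [ 456.5 -195.8] rect [ 456.3 -194.9] [86.2 67.5] 46.3
tin t c [443.3 -76.1] rect [443.4 -76.5] [63.1 63.1] 0.9
tin s c [436.4 -74.4] rect [433.7 -71.2] [81.4 63.8] 71.2
cap t c [426.4  67.3] rect [426.6  67.5] [15.1 15.2] 1.2
bottbody t c [425.3  68.6] rect [425.8  68.4] [30.7 33.7] 46.0
cap s box (366, 196, 9, 14)
bottbody s c [426.7  70.3] rect [427.8  70.8] [53.  29.5] 14.3
brush t c [ 503.3 -403.4] rect [ 487.9 -406. ] [211.4  71. ] 8.9
brush s c [ 502.8 -400.9] rect [ 487.  -403.1] [220.3  73.1] 8.7
bay t c [ 620.  -140.9] rect [ 620.1 -141.1] [164.2  99.5] 86.4
bay s c [ 620.9 -138. ] rect [ 621.  -138.2] [168.2 104.7] 86.4
tray t c [532.9 398.2] rect [532.6 398.2] [112.7 249.1] 79.4
tray s c [531.4 399.4] rect [531.5 399.6] [112. 249.] 79.9
stand t c [619.7 121.3] rect [619.9 120.9] [88.3 88.9] 46.0
stand s c [627.3 126.1] rect [630.1 127.7] [69.6 87.9] 22.3
```

```bash
cat >> h.py <<'E'
def go(x,y,z,jawdeg=None):
    """print turn (tool frame) and shift (tool axes after the turn) to the goal, tool straight down"""
    st=readout.read_state(); M=rot(st["eef_rot"]); p=st["eef_pos"]
    a=np.arctan2(M[1,1],M[0,1])
    if jawdeg is None: b=a
    else:
        b=np.radians(jawdeg); b=a+(b-a+np.pi/2)%np.pi-np.pi/2
    Y=np.array([np.cos(b),np.sin(b),0]); X=np.array([0,0,-1.]); G=np.c_[X,Y,np.cross(X,Y)]
    w=R.from_matrix(M.T@G).as_rotvec()
    d=np.array([x,y,z])-p
    print("t",round(st["clock"],2),"pos",p.round(1),"jaw",round(np.degrees(a),1),"q6",st["joints"][5].round(2),"gap",round(st["finger_gap"],1),"F",st["wrist_force"].round(1))
    print("turn",w.round(4),"(deg x %.1f)"%np.degrees(w[0]),"shift after turn",(G.T@d/1000).round(4))
E
python3 -c "
from h import *
go(476,-406,130,98.8)"
```

```text
t 0.35 pos [ 167.1 -523.9  205.3] jaw -72.3 q6 -0.07 gap 93.6 F [-0.2  0.2 -0.5]
turn [0.1552 0.     0.0003] (deg x 8.9) shift after turn [ 0.0753 -0.0693 -0.3233]
```

Emit:
apply_moves:
  plan: [0.155,0,0,0,0,0,60,0,0,0,0.019,-0.017,-0.055,60,0,0,0,0.019,-0.017,-0.055,60,0,0,0,0.019,-0.017,-0.055,60,0,0,0,0.018,-0.018,-0.055,60]
  force: 20

```text
clock: 0.98
eef_pos: [375.5, -421.1, 129.9]
eef_rot: [1.873, 1.571, -1.115]
wrist_force: [-0.8, -1.4, 0.1]
finger_gap: 56.6
```

```bash
python3 -c "
from h import *
go(476,-406,130,98.8)"
```

```text
t 0.97 pos [ 375.5 -421.1  129.9] jaw -81.2 q6 0.51 gap 56.6 F [-0.8 -1.4  0.1]
turn [ 0.     -0.0001 -0.0002] (deg x 0.0) shift after turn [-1.000e-04  5.000e-04 -1.016e-01]
```

Tracking is accurate. I'll go over the brush and check it with the wrist camera.

Emit:
apply_moves:
  plan: [0,0,0,0,0,-0.051,60,0,0,0,0,0,-0.051,60,0,0,0,0,0,0,60]

```text
clock: 1.35
eef_pos: [477.2, -405.2, 129.8]
eef_rot: [-1.531, 1.57, 1.768]
wrist_force: [-0.8, 0.1, -0.4]
finger_gap: 56.6
```

```bash
python3 -c "
from h import *
c=Cam('wrist'); c.save('w1'); go(476,-406,2,98.8)
print(c.proj([[476,-406,18],[476,-406,0]]))"
```

```text
t 1.4 pos [ 475.5 -405.8  129.8] jaw -81.1 q6 0.65 gap 56.7 F [-0.2 -0.9  0.5]
turn [0.0022 0.0005 0.0006] (deg x 0.1) shift after turn [ 0.1278  0.0003 -0.0005]
[[319.28974162 236.9978358 ]
 [319.20154094 232.21377642]]
```

View pics/w1.png

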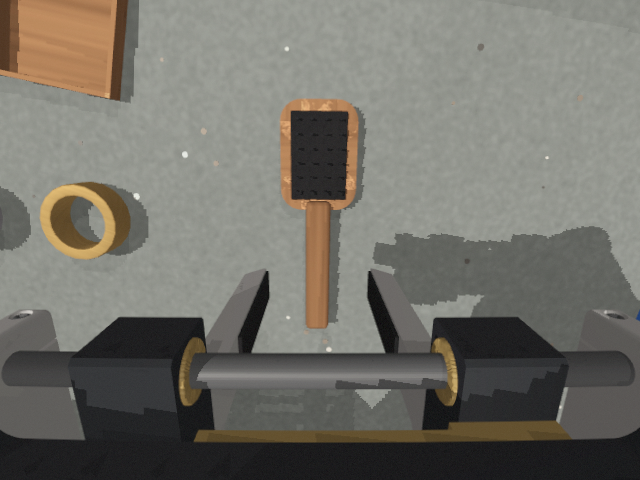

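The brush is centred in the wrist view: handle at column about 319, grasp point at row about 237, just below the paddle junction at row about 205. Descending.

Emit:
apply_moves:
  plan: [0,0,0,0.045,0,0,60,0,0,0,0.045,0,0,60,0,0,0,0.036,0,0,60,0,0,0,0,0,0,60,0,0,0,0,0,0,10]

```text
clock: 2.02
eef_pos: [473.9, -407.0, 4.8]
eef_rot: [-0.272, 1.571, 3.023]
wrist_force: [0.9, -0.2, 0.4]
finger_gap: 49.3
```

Emit:
apply_moves:
  plan: [0,0,0,0,0,0,10,0,0,0,0,0,0,10,0,0,0,0,0,0,10,0,0,0,0,0,0,10]
  force: 25

```text
clock: 2.52
eef_pos: [474.8, -406.5, 4.7]
eef_rot: [1.033, 1.571, -1.954]
wrist_force: [-1.3, 0.6, 2.9]
finger_gap: 21.3
```

Emit:
apply_moves:
  plan: [0,0,0,-0.03,0,0,10,0,0,0,-0.055,0,0,10,0,0,0,-0.055,0,0,10,0,0,0,0,0,0,10]

```text
clock: 3.02
eef_pos: [476.1, -407.6, 149.0]
eef_rot: [2.221, 1.563, -0.767]
wrist_force: [0.2, 0.4, -1.5]
finger_gap: 21.6
```

```bash
python3 -c "
from h import *
c=Cam('wrist'); c.save('w2'); go(519,401,144.5,79.5)"
```

```text
t 3.08 pos [ 475.2 -406.8  145.9] jaw -81.2 q6 0.65 gap 21.8 F [-0.3 -0.1 -2.1]
turn [ 0.3372 -0.0022 -0.0021] (deg x 19.3) shift after turn [ 0.0014 -0.8023  0.1042]
```

View pics/w2.png

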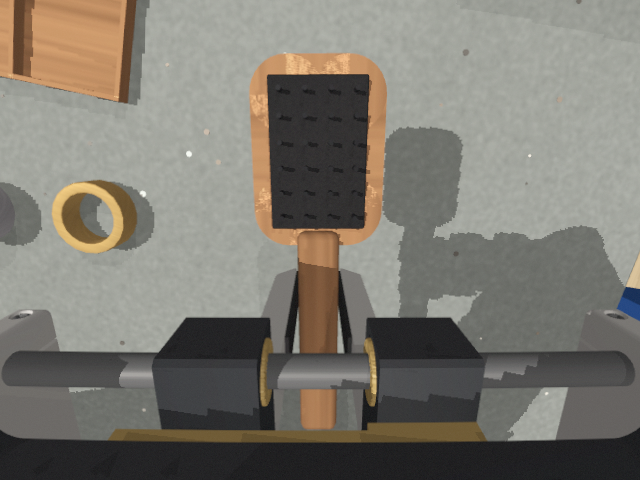

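The brush is held level and bristles up. Carrying it to the tray.

Emit:
apply_moves:
  plan: [0.168,0,0,0,0,0,10,0.168,0,0,0,0,0,10,0,0,0,0,-0.04,0.005,10,0,0,0,0,-0.057,0.0075,10,0,0,0,0,-0.057,0.0075,10]

```text
clock: 3.7
eef_pos: [482.1, -249.4, 142.5]
eef_rot: [-0.403, 1.568, 2.556]
wrist_force: [1.0, 0.3, -0.4]
finger_gap: 21.7
```

Emit:
apply_moves:
  plan: [0,0,0,0,-0.057,0.0075,10,0,0,0,0,-0.057,0.0075,10,0,0,0,0,-0.057,0.0075,10,0,0,0,0,-0.057,0.0075,10,0,0,0,0,-0.057,0.0075,10]

```text
clock: 4.32
eef_pos: [496.8, 37.6, 142.9]
eef_rot: [0.169, 1.568, 3.129]
wrist_force: [1.1, 0.6, -0.6]
finger_gap: 21.6
```

Emit:
apply_moves:
  plan: [0,0,0,0,-0.057,0.0075,10,0,0,0,0,-0.057,0.0075,10,0,0,0,0,-0.057,0.0075,10,0,0,0,0,-0.057,0.0075,10,0,0,0,0,-0.057,0.0075,10]

```text
clock: 4.95
eef_pos: [511.7, 324.4, 142.5]
eef_rot: [0.68, 1.568, -2.644]
wrist_force: [0.7, -0.4, -0.5]
finger_gap: 21.8
```

```bash
python3 -c "
from h import *
go(519,401,144.5,79.5)"
```

```text
t 4.95 pos [511.7 324.4 142.5] jaw -100.4 q6 2.26 gap 21.8 F [ 0.7 -0.4 -0.5]
turn [ 0.0012  0.0021 -0.0017] (deg x 0.1) shift after turn [-0.002  -0.0767  0.0068]
```

Emit:
apply_moves:
  plan: [0,0,0,0,-0.038,0.0035,10,0,0,0,0,-0.0385,0.0035,10,0,0,0,0,0,0,10]

```text
clock: 5.32
eef_pos: [518.4, 400.9, 141.7]
eef_rot: [0.721, 1.567, -2.6]
wrist_force: [0.4, -0.7, -2.0]
finger_gap: 21.9
```

```bash
python3 -c "
from h import *
c=Cam('wrist'); c.save('w3'); go(519,401,60,79.5); print(readout.read_state()['joints'])
t=Cam('top'); t.save('t3',(80,150,260,330),3)"
```

```text
t 5.38 pos [518.6 399.5 142. ] jaw -100.4 q6 2.35 gap 21.8 F [-0.3 -0.7 -1. ]
turn [ 0.0025  0.0023 -0.0024] (deg x 0.1) shift after turn [ 0.082  -0.0015 -0.0001]
[ 6.00449964e-01  5.87777707e-01  1.25958807e+00 -3.61059405e-05
  1.29756275e+00  2.35205806e+00]
```

View pics/w3.png

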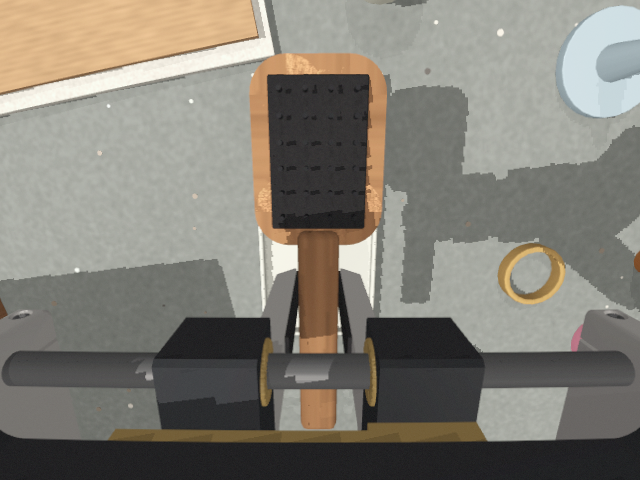

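The brush sits over the white tray and is aligned with it. Lowering.

Emit:
apply_moves:
  plan: [0,0,0,0.045,0,0,10,0,0,0,0.045,0,0,10,0,0,0,0.03,0,0,10,0,0,0,0,0,0,10]

```text
clock: 5.92
eef_pos: [518.5, 397.3, 22.0]
eef_rot: [0.793, 1.566, -2.532]
wrist_force: [-0.3, -0.4, -0.9]
finger_gap: 21.4
```

```bash
python3 -c "
from h import *
c=Cam('wrist'); c.save('w4'); go(519,401,9,79.5)"
```

```text
t 5.97 pos [519.5 398.2  24.2] jaw -100.5 q6 2.35 gap 22.2 F [-0.2  0.2 -0.6]
turn [ 0.0001  0.0011 -0.0011] (deg x 0.0) shift after turn [ 0.0152 -0.0027  0.001 ]
```

View pics/w4.png

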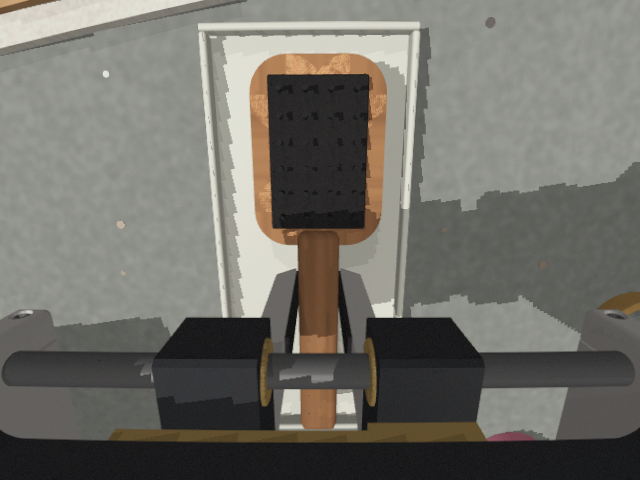

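```bash
python3 -c "
from h import *
c=Cam('wrist'); p=c.st['eef_pos'];M=rot(c.st['eef_rot'])
def f(px,z): return ((c.cast([px],z)[0]-p)@M).round(1)
print('tip',f((318,54),26),'end',f((318,428),33),'tray far',f((310,33),14),'tray left/right row130',f((214,130),14),f((408,130),14))
print('side',f((250,130),28),f((386,130),28))
c.save('w4c',(180,380,460,480),2.8)"
```

```text
tip [  -1.9   -0.7 -119.4] end [-8.7 -0.8 93.9] tray far [  10.1   -4.7 -132.2] tray left/right row130 [ 10.1 -57.1 -85. ] [ 10.2  48.1 -85. ]
side [ -3.9 -34.8 -84.2] [ -3.8  33.4 -84.2]
```

View pics/w4c.png

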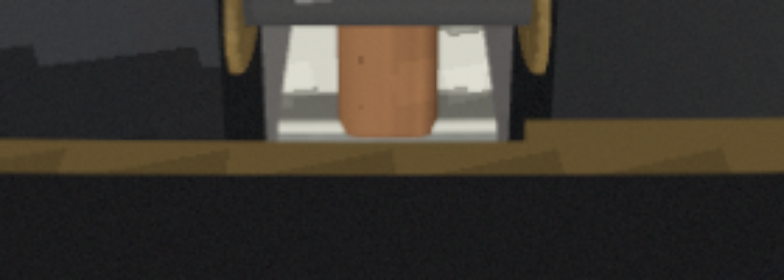

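Emit:
apply_moves:
  plan: [0,0,0,0.007,-0.0035,0,10,0,0,0,0.007,0,0,10,0,0,0,0,0,0,10]

```text
clock: 6.4
eef_pos: [519.9, 402.6, 9.9]
eef_rot: [0.777, 1.57, -2.546]
wrist_force: [0.6, -0.3, -0.9]
finger_gap: 21.9
```

```bash
python3 -c "
from h import *
go(519,401,8.5,79.5)"
```

```text
t 6.4 pos [519.9 402.6   9.9] jaw -100.4 q6 2.36 gap 21.9 F [ 0.6 -0.3 -0.9]
turn [ 0.0012  0.0006 -0.0006] (deg x 0.1) shift after turn [0.0014 0.0017 0.0006]
```

Emit:
apply_moves:
  plan: [0,0,0,0.001,0,0,10,0,0,0,0,0,0,45,0,0,0,0,0,0,45,0,0,0,0,0,0,45,0,0,0,-0.03,0,0,45]

```text
clock: 7.02
eef_pos: [519.1, 402.0, 37.7]
eef_rot: [0.782, 1.567, -2.542]
wrist_force: [-0.4, 0.1, -0.9]
finger_gap: 42.4
```

Emit:
apply_moves:
  plan: [0,0,0,-0.05,0,0,45,0,0,0,-0.05,0,0,45,0,0,0,0,0,0,45]

```text
clock: 7.4
eef_pos: [521.6, 403.7, 144.1]
eef_rot: [-2.358, 1.563, 0.601]
wrist_force: [-0.7, 0.4, -1.0]
finger_gap: 42.3
```

```bash
python3 -c "
from h import *
c=Cam('wrist'); c.save('w5'); go(443,-75.5,135,90)"
```

```text
t 7.45 pos [520.6 403.1 141.1] jaw -100.4 q6 2.36 gap 41.9 F [ 0.3  0.6 -1. ]
turn [-0.1821 -0.0025  0.002 ] (deg x -10.4) shift after turn [0.0061 0.4786 0.0776]
```

View pics/w5.png

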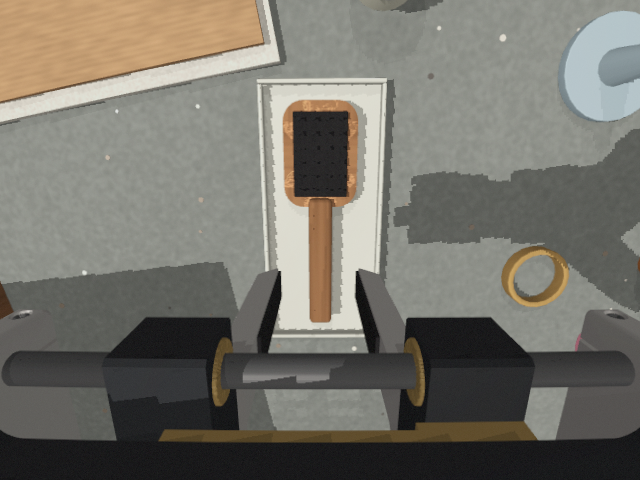

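The brush lies inside the tray, bristles up. Next is the tin.

Emit:
apply_moves:
  plan: [-0.18,-0.0025,0.002,0,0,0,100,0,0,0,0,0.053,0.0086,100,0,0,0,0,0.053,0.0086,100,0,0,0,0,0.053,0.0086,100,0,0,0,0,0.053,0.0086,100]

```text
clock: 8.07
eef_pos: [484.2, 189.0, 138.5]
eef_rot: [0.481, 1.565, -2.663]
wrist_force: [1.3, -0.6, -0.6]
finger_gap: 89.1
```

Emit:
apply_moves:
  plan: [0,0,0,0,0.053,0.0086,100,0,0,0,0,0.053,0.0086,100,0,0,0,0,0.053,0.0086,100,0,0,0,0,0.053,0.0086,100,0,0,0,0,0.053,0.0086,100]

```text
clock: 8.7
eef_pos: [440.6, -75.6, 139.4]
eef_rot: [0.287, 1.566, -2.856]
wrist_force: [1.2, -0.2, -0.4]
finger_gap: 94.2
```

Emit:
apply_moves:
  plan: [0,0,0,0,0,0,100]

```text
clock: 8.82
eef_pos: [440.6, -76.5, 139.4]
eef_rot: [0.313, 1.566, -2.836]
wrist_force: [0.1, 0.6, 0.1]
finger_gap: 94.1
```

```bash
python3 -c "
from h import *
c=Cam('wrist'); c.save('w6'); go(443,-75.5,20,90)
k=big(c.mask((120,0,90),(179,60,255),(200,80,450,320))); print(cv2.boundingRect(k)); print(cen(c,k,20))"
```

```text
t 8.88 pos [441.  -75.  139.5] jaw -90.3 q6 1.33 gap 94.1 F [-0.1  0.6 -0.1]
turn [-0.0051  0.0045 -0.0012] (deg x -0.3) shift after turn [ 0.1195  0.0005 -0.002 ]
(278, 195, 73, 74)
(array([440.05257926, -72.45421939]), ((439.67449951171875, -72.65813446044922), (66.0307846069336, 67.28782653808594), 75.48898315429688))
```

View pics/w6.png

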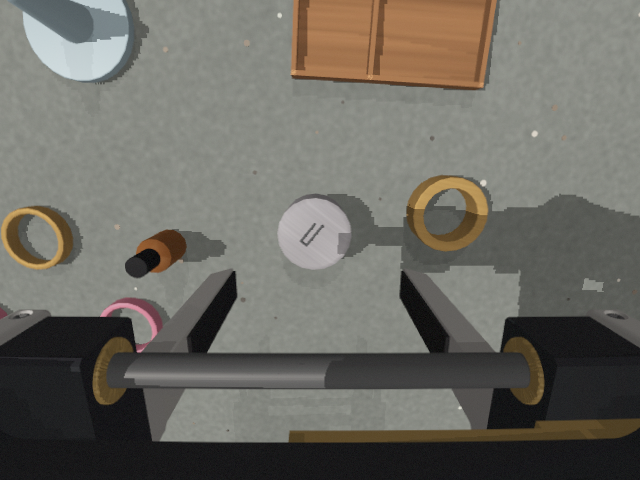

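Emit:
apply_moves:
  plan: [-0.005,0.0045,-0.001,0,0,-0.001,100,0,0,0,0.05,0,0,100,0,0,0,0.045,0,0,100,0,0,0,0.0245,0,0,100,0,0,0,0,0,0,60]

```text
clock: 9.5
eef_pos: [442.0, -72.8, 19.6]
eef_rot: [-0.166, 1.569, 2.98]
wrist_force: [0.6, 0.2, -0.2]
finger_gap: 87.2
```

Emit:
apply_moves:
  plan: [0,0,0,0,0,0,55,0,0,0,0,0,0,55,0,0,0,0,0,0,55]

```text
clock: 9.88
eef_pos: [443.5, -74.2, 22.0]
eef_rot: [2.882, 1.567, -0.257]
wrist_force: [-1.0, 2.4, 7.5]
finger_gap: 63.0
```

```bash
python3 -c "
from h import *
c=Cam('wrist'); c.save('w7'); go(618.4,-171.4,80)"
```

```text
t 9.93 pos [443.5 -74.2  22. ] jaw -89.8 q6 1.32 gap 63.2 F [-0.7  2.4  7.3]
turn [ 0.     -0.0036 -0.0009] (deg x 0.0) shift after turn [-0.058   0.0977 -0.1746]
```

View pics/w7.png

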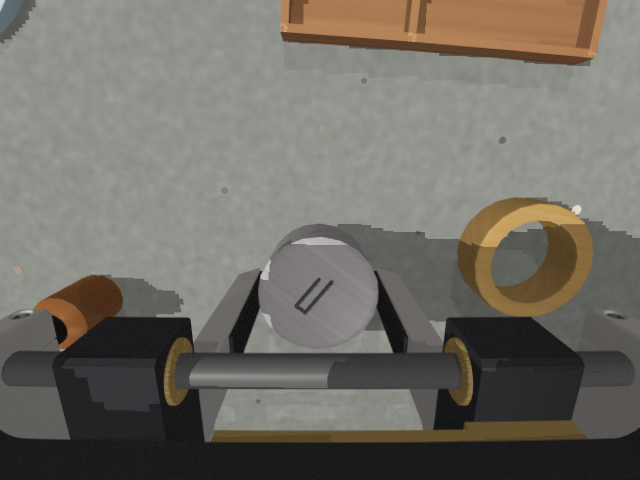

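Emit:
apply_moves:
  plan: [0,0,0,-0.03,0,0,55,0,0,0,-0.03,0,0,55,0,0,0,0,0.0325,-0.05,55,0,0,0,0,0.0325,-0.05,55,0,0,0,0,0.0325,-0.05,55]

```text
clock: 10.55
eef_pos: [594.6, -172.4, 81.9]
eef_rot: [2.771, 1.568, -0.368]
wrist_force: [0.2, -0.5, -0.4]
finger_gap: 63.4
```

Emit:
apply_moves:
  plan: [0,0,0,0,0,-0.0245,55,0,0,0,0,0,0,55]

```text
clock: 10.8
eef_pos: [618.2, -171.3, 80.9]
eef_rot: [2.76, 1.569, -0.378]
wrist_force: [-0.5, -0.1, -1.2]
finger_gap: 63.0
```

```bash
python3 -c "
from h import *
c=Cam('wrist'); c.save('w8'); go(618.4,-171.4,24)"
```

```text
t 10.85 pos [ 617.3 -171.    81. ] jaw -89.8 q6 1.24 gap 62.8 F [ 0.5  0.6 -1.6]
turn [ 0.     -0.0011 -0.0005] (deg x 0.0) shift after turn [ 0.057   0.0004 -0.0011]
```

View pics/w8.png

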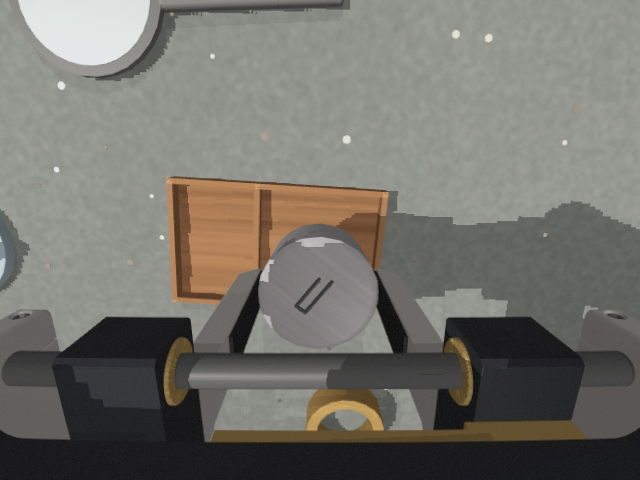

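Emit:
apply_moves:
  plan: [0,0,0,0.03,0,0,55,0,0,0,0.018,0,0,55,0,0,0,0,0,0,55]

```text
clock: 11.22
eef_pos: [616.6, -170.9, 32.4]
eef_rot: [-0.059, 1.57, 3.085]
wrist_force: [-0.4, -0.7, -0.1]
finger_gap: 63.3
```

```bash
python3 -c "
from h import *
c=Cam('wrist'); c.save('w9'); go(618.4,-171.4,25.5)"
```

```text
t 11.28 pos [ 617.4 -171.1   33.6] jaw -89.8 q6 1.24 gap 62.9 F [ 0.5 -0.1 -2. ]
turn [ 0.     -0.0014 -0.0006] (deg x 0.0) shift after turn [ 0.0081  0.0003 -0.001 ]
```

View pics/w9.png

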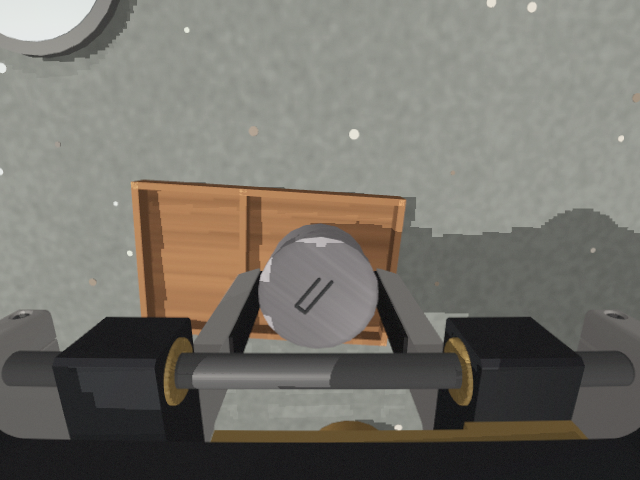

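Emit:
apply_moves:
  plan: [0,0,0,0.0065,0,-0.001,55,0,0,0,0,0,0,55,0,0,0,0,0,0,85,0,0,0,0,0,0,85,0,0,0,0,0,0,85]

```text
clock: 11.9
eef_pos: [618.8, -171.2, 27.1]
eef_rot: [2.755, 1.569, -0.384]
wrist_force: [0.3, 0.0, -1.2]
finger_gap: 79.5
```

Emit:
apply_moves:
  plan: [0,0,0,-0.03,0,0,85,0,0,0,-0.04,0,0,85,0,0,0,-0.05,0,0,85,0,0,0,0,0,0,60]

```text
clock: 12.4
eef_pos: [620.0, -171.6, 151.3]
eef_rot: [2.794, 1.562, -0.344]
wrist_force: [0.5, -0.2, -1.1]
finger_gap: 73.4
```

```bash
python3 -c "
from h import *
c=Cam('wrist'); c.save('w10'); t=Cam('top');t.save('t10',(340,160,470,250),5)
go(426,68.5,145)"
```

```text
t 12.5 pos [ 618.4 -171.1  146.8] jaw -89.8 q6 1.24 gap 65.5 F [ 0.5 -0.2 -0.1]
turn [ 0.     -0.0021 -0.0008] (deg x 0.0) shift after turn [ 0.0018 -0.2401  0.1917]
```

View pics/w10.png

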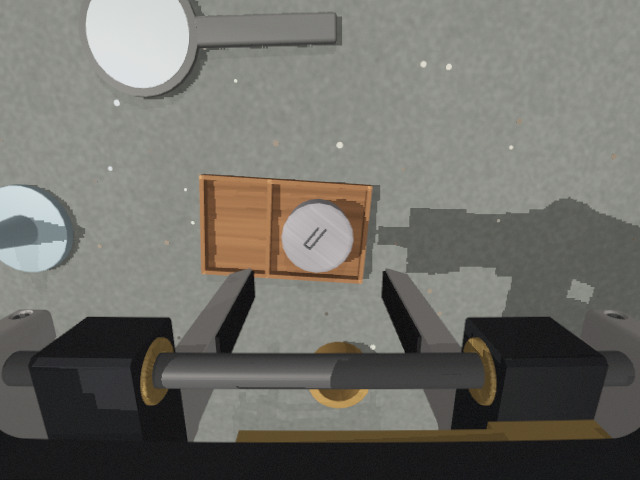

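The tin stands in the larger bay. Next is the bottle.

Emit:
apply_moves:
  plan: [0,0,0,0,-0.048,0.0383,60,0,0,0,0,-0.048,0.0383,60,0,0,0,0,-0.048,0.0383,60,0,0,0,0,-0.048,0.0383,60,0,0,0,0,-0.048,0.0383,60]

```text
clock: 13.12
eef_pos: [424.2, 69.5, 145.1]
eef_rot: [1.292, 1.57, -1.847]
wrist_force: [1.4, 1.4, 0.3]
finger_gap: 56.2
```

Emit:
apply_moves:
  plan: [0,-0.002,0,0,0,0,60,0,0,0,0,0,0,60]

```text
clock: 13.38
eef_pos: [426.4, 68.1, 145.8]
eef_rot: [0.748, 1.569, -2.391]
wrist_force: [0.4, -0.5, -0.7]
finger_gap: 56.7
```

```bash
python3 -c "
from h import *
c=Cam('wrist'); c.save('w11'); go(426,68.5,16)
k=big(c.mask((3,110,30),(26,255,255),(270,150,380,300))); print(cv2.boundingRect(k)); print(cen(c,k,18))
k=big(c.mask((0,0,0),(179,255,45),(280,150,360,300))); print(cv2.boundingRect(k)); print(cen(c,k,63))"
```

```text
t 13.43 pos [426.6  67.8 145.8] jaw -89.9 q6 1.64 gap 56.7 F [-0.9  0.5  0.3]
turn [-0.      0.001  -0.0009] (deg x -0.0) shift after turn [ 0.1298 -0.0007  0.0006]
(299, 214, 35, 37)
(array([424.25202799,  70.6142096 ]), ((425.2989807128906, 70.4442367553711), (35.02556228637695, 32.32331848144531), 0.11719638854265213))
(306, 230, 20, 28)
(array([426.90182627,  70.62651238]), ((426.8675231933594, 70.6845703125), (22.836624145507812, 15.54858684539795), 0.12306593358516693))
```

View pics/w11.png

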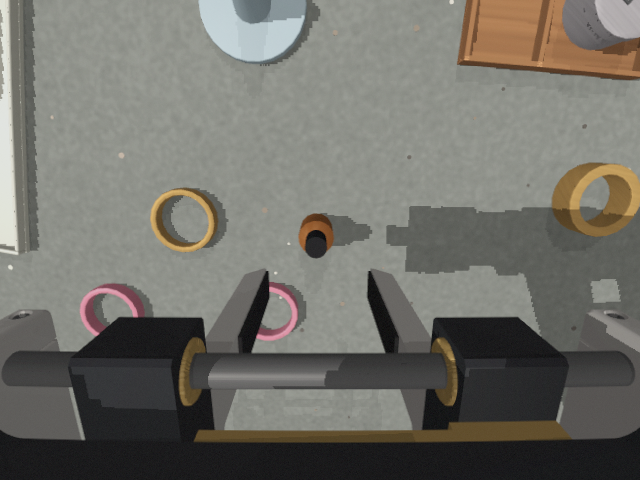

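Emit:
apply_moves:
  plan: [0,0,0,0.04,-0.0015,0,60,0,0,0,0.05,0,0,60,0,0,0,0.0385,0,0,60,0,0,0,0,0,0,60,0,0,0,0,0,0,28]

```text
clock: 14.05
eef_pos: [427.2, 69.3, 18.9]
eef_rot: [2.376, 1.57, -0.763]
wrist_force: [-0.3, -0.4, 0.1]
finger_gap: 49.7
```

Emit:
apply_moves:
  plan: [0,0,0,0,0,0,28,0,0,0,0,0,0,28,0,0,0,0,0,0,28]
  force: 20

```text
clock: 14.42
eef_pos: [427.0, 69.7, 18.9]
eef_rot: [2.736, 1.569, -0.403]
wrist_force: [-1.3, -1.6, 7.5]
finger_gap: 31.6
```

```bash
python3 -c "
from h import *
c=Cam('wrist'); c.save('w12'); go(623.4,-92.6,120)"
```

```text
t 14.47 pos [427.   69.7  18.9] jaw -89.8 q6 1.65 gap 30.9 F [-1.1 -1.4  8.2]
turn [ 0.     -0.0017 -0.0008] (deg x 0.0) shift after turn [-0.1011  0.1629 -0.196 ]
```

View pics/w12.png

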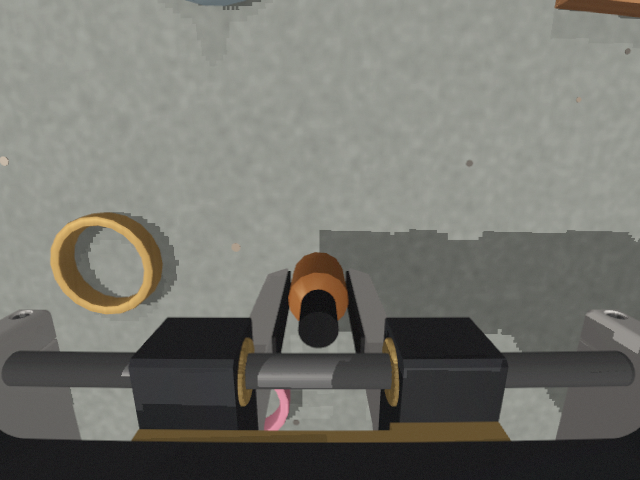

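Emit:
apply_moves:
  plan: [0,0,0,-0.03,0,0,25,0,0,0,-0.04,0,0,25,0,0,0,0,0.033,-0.039,25,0,0,0,0,0.033,-0.039,25,0,0,0,0,0.033,-0.039,25]

```text
clock: 15.1
eef_pos: [544.8, -30.0, 88.5]
eef_rot: [2.281, 1.57, -0.857]
wrist_force: [0.3, 0.6, -0.2]
finger_gap: 31.4
```

Emit:
apply_moves:
  plan: [0,0,0,0,0.033,-0.039,25,0,0,0,0,0.031,-0.04,25,0,0,0,0,0,0,25]

```text
clock: 15.48
eef_pos: [623.9, -94.5, 87.4]
eef_rot: [1.371, 1.57, -1.77]
wrist_force: [-1.1, -0.5, -1.4]
finger_gap: 31.3
```

```bash
python3 -c "
from h import *
c=Cam('wrist'); c.save('w13'); go(623.4,-92.6,22.5)"
```

```text
t 15.53 pos [622.8 -93.2  87.4] jaw -89.9 q6 1.36 gap 31.4 F [-0.2  0.5 -0.3]
turn [-0.      0.001  -0.0005] (deg x -0.0) shift after turn [ 0.0649 -0.0006 -0.0006]
```

View pics/w13.png

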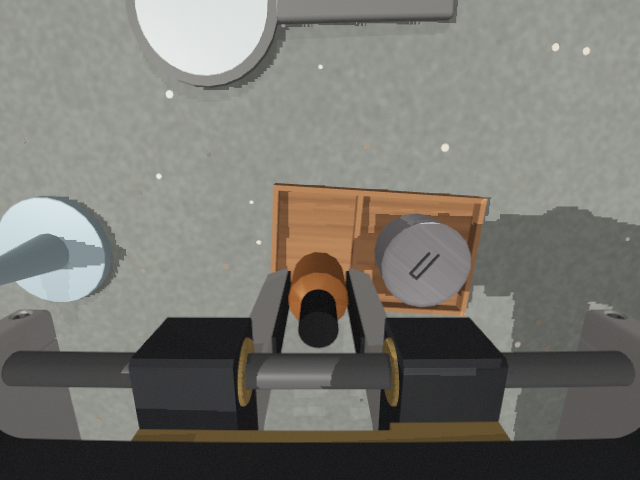

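Emit:
apply_moves:
  plan: [0,0,0,0.03,0,0,25,0,0,0,0.025,0,0,25,0,0,0,0.0075,0,0,25,0,0,0,0,0,0,25]

```text
clock: 16.02
eef_pos: [622.5, -92.2, 26.0]
eef_rot: [1.351, 1.57, -1.787]
wrist_force: [1.3, -0.2, -0.7]
finger_gap: 31.4
```

```bash
python3 -c "
from h import *
c=Cam('wrist'); c.save('w14'); go(623.4,-92.6,23)"
```

```text
t 16.07 pos [623.  -92.4  26.6] jaw -89.8 q6 1.36 gap 31.2 F [ 0.6 -0.8 -0.7]
turn [ 0.     -0.0009 -0.001 ] (deg x 0.0) shift after turn [ 0.0036  0.0002 -0.0004]
```

View pics/w14.png

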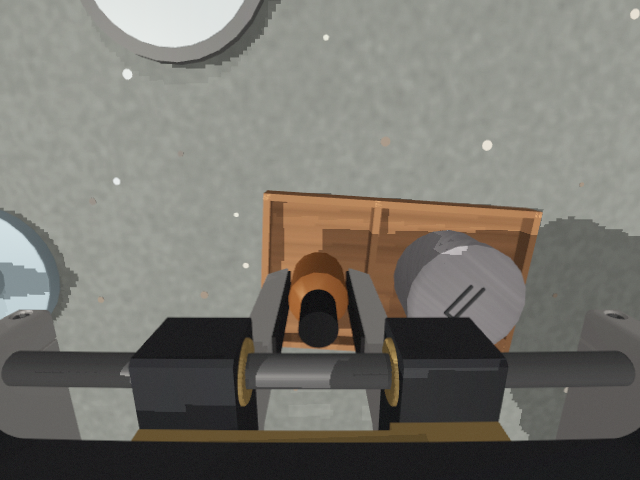

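Emit:
apply_moves:
  plan: [0,0,0,0.003,0,0,25,0,0,0,0,0,0,25,0,0,0,0,0,0,45,0,0,0,0,0,0,45,0,0,0,0,0,0,45]

```text
clock: 16.7
eef_pos: [622.7, -92.7, 22.5]
eef_rot: [1.349, 1.57, -1.79]
wrist_force: [0.5, -0.8, -0.1]
finger_gap: 42.4
```

Emit:
apply_moves:
  plan: [0,0,0,-0.02,0,0,45,0,0,0,-0.045,0,0,45,0,0,0,-0.055,0,0,45,0,0,0,0,0,0,45]

```text
clock: 17.2
eef_pos: [624.7, -93.0, 148.7]
eef_rot: [2.848, 1.562, -0.291]
wrist_force: [-0.0, 0.5, -0.8]
finger_gap: 42.5
```

```bash
python3 -c "
from h import *
c=Cam('wrist'); c.save('w15'); go(457,-196.5,130)"
```

```text
t 17.25 pos [623.6 -92.8 145.6] jaw -89.8 q6 1.36 gap 42.4 F [-0.   0.4 -0.9]
turn [ 0.     -0.0044 -0.0017] (deg x 0.0) shift after turn [0.0156 0.1033 0.1669]
```

View pics/w15.png

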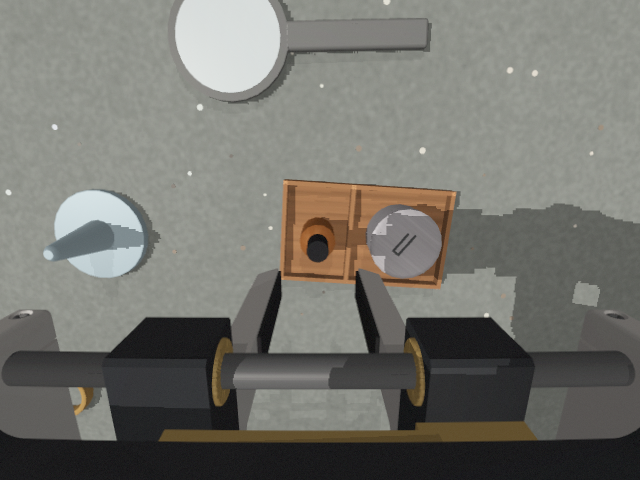

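The bottle is upright in the smaller bay. Next is the broad bangle.

Emit:
apply_moves:
  plan: [0,-0.004,-0.002,0,0,0,100,0,0,0,0,0.026,0.042,100,0,0,0,0,0.026,0.042,100,0,0,0,0,0.026,0.042,100,0,0,0,0,0.0255,0.041,100]

```text
clock: 17.88
eef_pos: [454.1, -196.9, 141.9]
eef_rot: [-0.357, 1.564, 2.787]
wrist_force: [0.4, 0.4, 1.1]
finger_gap: 89.1
```

Emit:
apply_moves:
  plan: [0,0,0,0.015,0,0,100,0,0,0,0,0,0,100]

```text
clock: 18.12
eef_pos: [455.5, -196.1, 126.5]
eef_rot: [-0.393, 1.563, 2.751]
wrist_force: [-0.3, -0.2, -0.7]
finger_gap: 94.1
```

```bash
python3 -c "
from h import *
c=Cam('wrist'); c.save('w16'); go(457,-196.5,4)
k=big(c.mask((8,110,70),(26,255,255),(250,180,390,300))); print(cv2.boundingRect(k)); print(cen(c,k,13))"
```

```text
t 18.18 pos [ 456.1 -196.   127.1] jaw -89.8 q6 1.09 gap 93.7 F [0.4 0.4 0.5]
turn [0.     0.006  0.0023] (deg x 0.0) shift after turn [ 0.1231  0.0005 -0.0009]
(279, 194, 77, 78)
(array([ 455.76826991, -194.29456746]), ((456.0271301269531, -194.28274536132812), (71.65467834472656, 68.90567016601562), 0.11803758144378662))
```

View pics/w16.png

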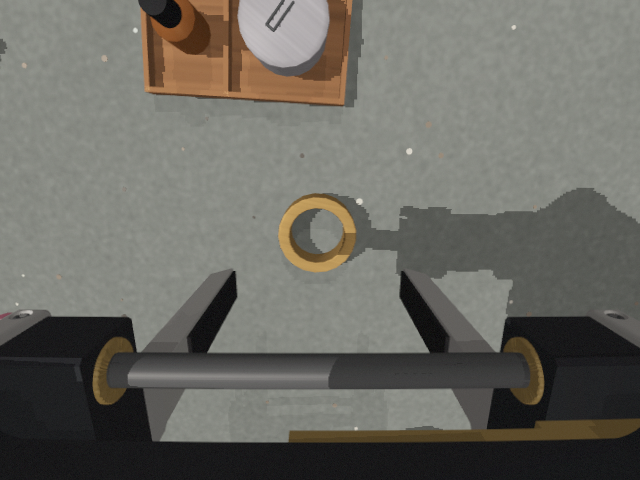

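Emit:
apply_moves:
  plan: [0,0.006,0.002,0,0,0,100,0,0,0,0.045,0,0,100,0,0,0,0.045,0,0,100,0,0,0,0.03,0,0,100,0,0,0,0,0,0,65]

```text
clock: 18.8
eef_pos: [455.6, -195.8, 6.5]
eef_rot: [-0.626, 1.569, 2.52]
wrist_force: [0.7, -0.7, 0.3]
finger_gap: 86.8
```

Emit:
apply_moves:
  plan: [0,0,0,0,0,0,60,0,0,0,0,0,0,60,0,0,0,0,0,0,60]

```text
clock: 19.18
eef_pos: [457.0, -196.9, 9.4]
eef_rot: [2.735, 1.566, -0.404]
wrist_force: [-0.5, 1.6, 7.1]
finger_gap: 67.2
```

```bash
python3 -c "
from h import *
c=Cam('wrist'); c.save('w17'); go(620,122,150)"
```

```text
t 19.23 pos [ 457.  -197.     9.4] jaw -89.8 q6 1.09 gap 67.3 F [-0.5  1.3  7. ]
turn [ 0.     -0.0041 -0.0018] (deg x 0.0) shift after turn [-0.1406 -0.3185 -0.1639]
```

View pics/w17.png

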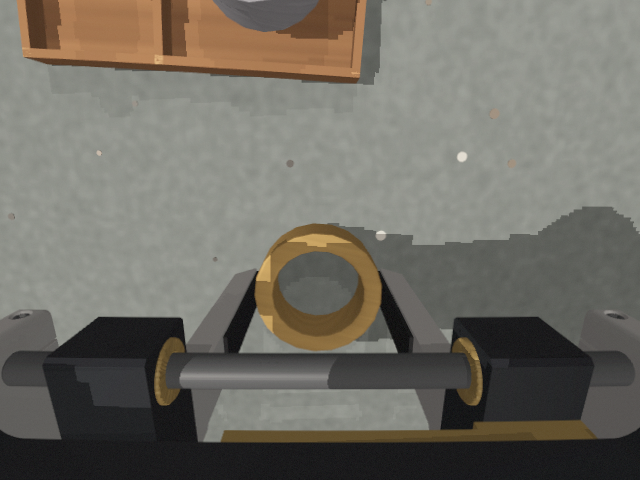

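Emit:
apply_moves:
  plan: [0,0,0,-0.03,0,0,60,0,0,0,-0.055,0,0,60,0,0,0,-0.055,0,0,60,0,0,0,0,-0.045,-0.0234,60,0,0,0,0,-0.0455,-0.0234,60]

```text
clock: 19.85
eef_pos: [503.2, -105.1, 149.5]
eef_rot: [2.81, 1.566, -0.331]
wrist_force: [0.1, 0.1, -0.9]
finger_gap: 66.8
```

Emit:
apply_moves:
  plan: [0,0,0,0,-0.0455,-0.0234,60,0,0,0,0,-0.0455,-0.0234,60,0,0,0,0,-0.0455,-0.0234,60,0,0,0,0,-0.0455,-0.0234,60,0,0,0,0,-0.0455,-0.0234,60]

```text
clock: 20.48
eef_pos: [619.5, 123.5, 148.9]
eef_rot: [2.904, 1.568, -0.235]
wrist_force: [1.1, -0.4, -0.9]
finger_gap: 66.9
```

Emit:
apply_moves:
  plan: [0,0,0,0,0,0,60,0,0,0,0,0,0,60]

```text
clock: 20.72
eef_pos: [618.6, 121.6, 148.3]
eef_rot: [2.669, 1.569, -0.47]
wrist_force: [-0.9, -0.8, -0.8]
finger_gap: 67.1
```

```bash
python3 -c "
from h import *
c=Cam('wrist'); c.save('w18'); go(620,122,150)
print(c.proj([[620,122,75],[620,122,10]]))
k=big(c.mask((90,25,60),(115,255,255),(220,150,420,420)));print(cv2.boundingRect(k))"
```

```text
t 20.77 pos [618.6 121.1 148.4] jaw -89.9 q6 1.7 gap 66.9 F [ 0.5 -0.2 -0.9]
turn [ 0.     -0.002  -0.0009] (deg x 0.0) shift after turn [-0.0016 -0.0009 -0.0014]
[[318.14172741 246.13299597]
 [317.96149777 227.62896549]]
(300, 182, 62, 57)
```

View pics/w18.png

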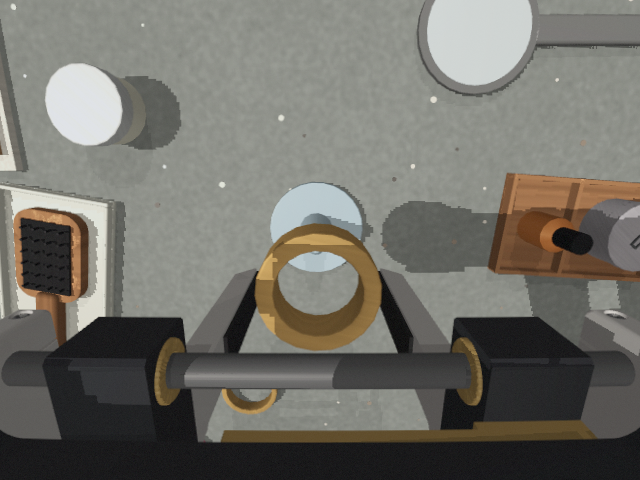

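```bash
python3 -c "
from h import *
c=Cam('wrist'); c.save('w18c',(260,170,380,360),3.1)
print(c.cast([(317,251)],75),c.cast([(317,227)],10))
t=Cam('top'); t.save('t18',(230,160,320,240),6)"
```

```text
[[615.96739744 122.46773576  75.        ]] [[620.60685982 122.51540581  10.        ]]
```

View pics/w18c.png

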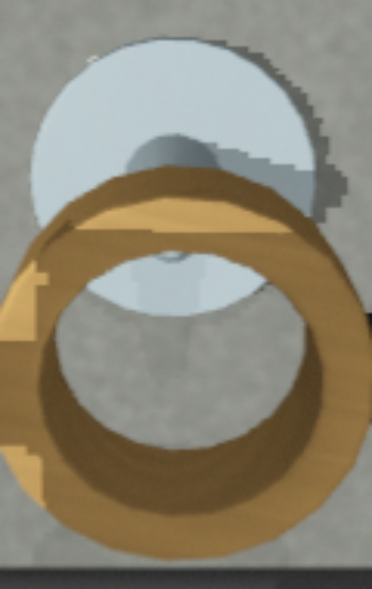

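```bash
python3 -c "
from h import *
c=Cam('wrist'); k=big(c.mask((8,110,40),(26,255,255),(240,200,400,352)));print(cv2.boundingRect(k)); print(cen(c,k,c.st['eef_pos'][2]+3.6)); go(620,122,92)"
```

```text
(254, 224, 128, 126)
(array([615.79644688, 121.65383866]), ((615.5877075195312, 120.67372131347656), (72.06817626953125, 75.7777099609375), 60.78861618041992))
t 20.93 pos [618.7 120.9 148.5] jaw -89.9 q6 1.7 gap 67.2 F [-0.4  0.2 -1.2]
turn [ 0.     -0.0022 -0.0008] (deg x 0.0) shift after turn [ 0.0565 -0.0011 -0.0013]
```

Emit:
apply_moves:
  plan: [0,-0.002,0,0.02,-0.001,-0.003,60,0,0,0,0.028,0,0,60,0,0,0,0,0,0,60]

```text
clock: 21.3
eef_pos: [620.5, 122.4, 97.0]
eef_rot: [0.263, 1.565, -2.876]
wrist_force: [0.3, 0.1, -1.0]
finger_gap: 67.3
```

```bash
python3 -c "
from h import *
c=Cam('wrist'); c.save('w19',(220,150,420,360),2.8); s=Cam('scene'); s.save('s19',(310,220,420,330),5); go(621.5,122,92)"
```

```text
t 21.4 pos [622.  122.8 100.1] jaw -89.9 q6 1.71 gap 67.1 F [-0.4 -0.7 -0.2]
turn [-0.      0.0004 -0.0008] (deg x -0.0) shift after turn [0.0081 0.0008 0.0005]
```

View pics/w19.png

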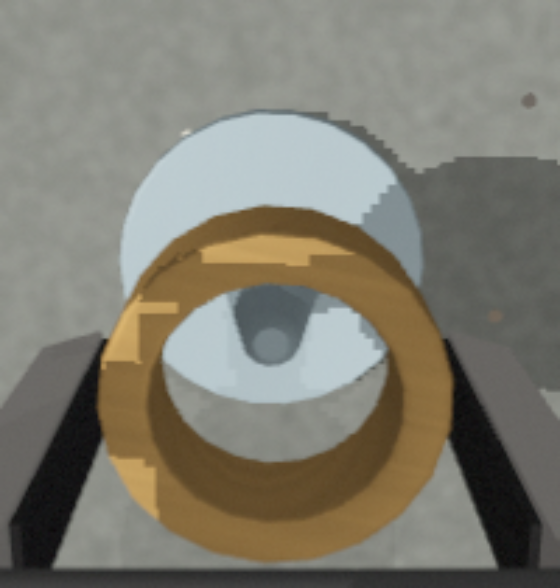

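View pics/s19.png

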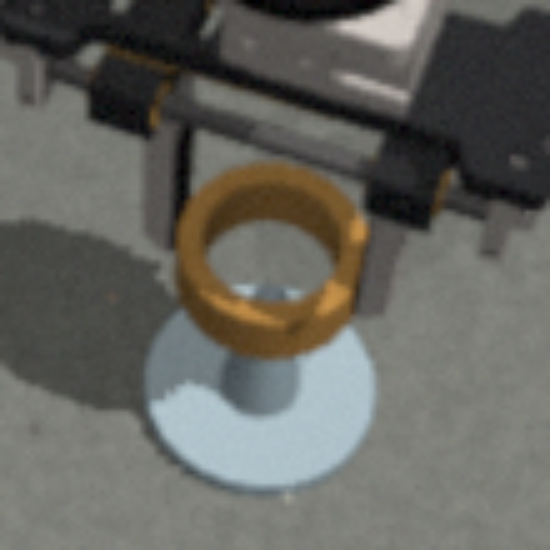

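```bash
python3 -c "
from h import *
c=Cam('wrist'); print('tip',c.cast([(316.8,273.9)],75))
x=lambda p:(220+p[0]/2.8,150+p[1]/2.8); z=c.st['eef_pos'][2]
print('disc', c.cast([x((271,110)),x((120,260)),x((423,258))],10))
print('ring top outer near/far/left/right',c.cast([x((274,236)) ,x((276,560)),x((98,390)),x((452,385))],z+16.6))
print(z)
"
```

```text
tip [[618.3759497  124.17833303  75.        ]]
disc [[665.7816991  124.3291722   10.        ]
 [621.08240535 169.38299246  10.        ]
 [621.83704516  78.87466161  10.        ]]
ring top outer near/far/left/right [[655.52954547 123.6366424  116.73503288]
 [589.37203853 123.11006557 116.73503288]
 [625.66798072 156.61431429 116.73503288]
 [626.75938762  90.19299647 116.73503288]]
100.13503287940313
```

Emit:
apply_moves:
  plan: [0,0,0,0.025,-0.001,0.0015,60,0,0,0,0.025,0,0,60,0,0,0,0.015,0,0,60,0,0,0,0,0,0,60]

```text
clock: 21.95
eef_pos: [620.2, 123.8, 34.8]
eef_rot: [0.734, 1.57, -2.404]
wrist_force: [-0.1, -0.6, -0.3]
finger_gap: 67.3
```

```bash
python3 -c "
from h import *
c=Cam('wrist'); c.save('w20',(220,150,420,360),2.8); go(620.5,123.5,20)"
```

```text
t 22.0 pos [620.7 123.8  35.7] jaw -89.8 q6 1.71 gap 67.2 F [ 0.2  0.  -0.3]
turn [ 0.     -0.0005 -0.0007] (deg x 0.0) shift after turn [0.0157 0.0003 0.0002]
```

View pics/w20.png

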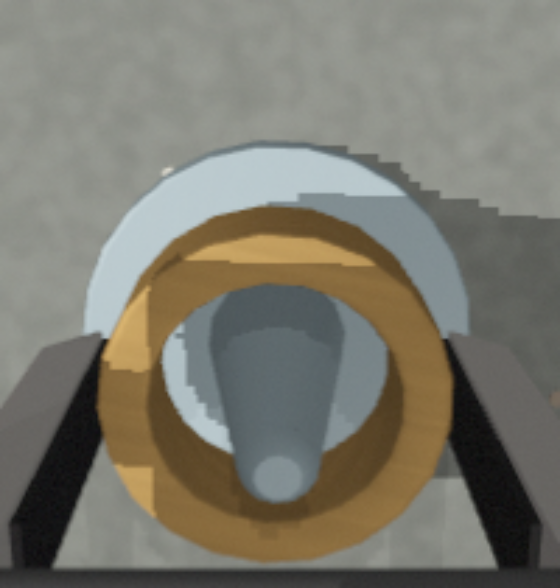

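The ring is over the post and centred. I'll lower it the last bit and release.

Emit:
apply_moves:
  plan: [0,0,0,0.008,0,0,60,0,0,0,0.006,0,0,60,0,0,0,0,0,0,60]

```text
clock: 22.38
eef_pos: [620.1, 123.8, 20.6]
eef_rot: [0.728, 1.57, -2.411]
wrist_force: [0.3, 0.7, -1.0]
finger_gap: 67.4
```

```bash
python3 -c "
from h import *
go(620.5,123.5,20)"
```

```text
t 22.38 pos [620.1 123.8  20.6] jaw -89.8 q6 1.71 gap 67.4 F [ 0.3  0.7 -1. ]
turn [-0.      0.0009 -0.0008] (deg x -0.0) shift after turn [ 0.0006  0.0003 -0.0004]
```

Emit:
apply_moves:
  plan: [0,0,0,0.001,0,0,60,0,0,0,0,0,0,60,0,0,0,0,0,0,90,0,0,0,0,0,0,90,0,0,0,0,0,0,90]

```text
clock: 23.0
eef_pos: [620.4, 123.8, 20.1]
eef_rot: [1.539, 1.57, -1.6]
wrist_force: [-0.0, 0.5, -0.5]
finger_gap: 84.6
```

Emit:
apply_moves:
  plan: [0,0,0,-0.03,0,0,90,0,0,0,-0.05,0,0,90,0,0,0,-0.05,0,0,90,0,0,0,0,0,0,90]

```text
clock: 23.5
eef_pos: [622.0, 124.2, 154.5]
eef_rot: [-3.11, 1.564, 0.035]
wrist_force: [0.2, -0.5, 0.1]
finger_gap: 84.6
```

```bash
python3 -c "
from h import *
c=Cam('wrist'); c.save('w21'); go(434.8,197.2,130)"
```

```text
t 23.55 pos [620.9 124.  151.6] jaw -89.8 q6 1.71 gap 84.7 F [ 0.2 -0.2  0.5]
turn [ 0.     -0.0029 -0.0003] (deg x 0.0) shift after turn [ 0.0216 -0.0737  0.1859]
```

View pics/w21.png

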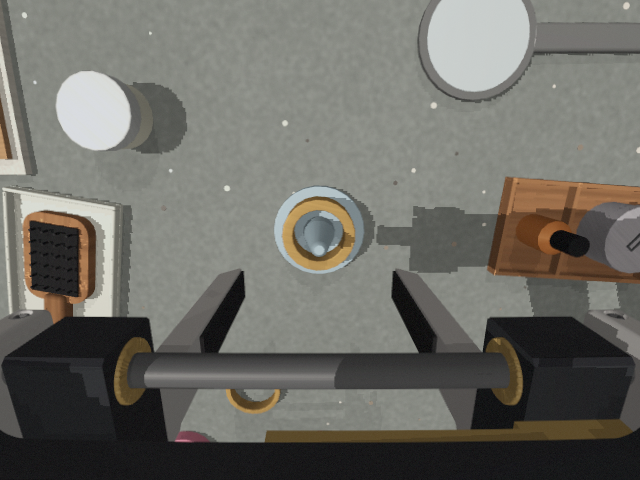

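The broad bangle lies flat on the base. Now the slim one.

Emit:
apply_moves:
  plan: [0,-0.003,0,0,0,0,90,0,0,0,0.005,-0.0185,0.0465,90,0,0,0,0.005,-0.0185,0.0465,90,0,0,0,0.005,-0.0185,0.0465,90,0,0,0,0.005,-0.0185,0.0465,90]

```text
clock: 24.18
eef_pos: [432.0, 197.6, 129.2]
eef_rot: [0.267, 1.565, -2.872]
wrist_force: [0.6, 0.9, 0.3]
finger_gap: 84.6
```

Emit:
apply_moves:
  plan: [0,0,0,0,0,0,90,0,0,0,0,0,0,90]

```text
clock: 24.42
eef_pos: [434.5, 197.3, 130.2]
eef_rot: [0.272, 1.567, -2.867]
wrist_force: [-0.4, -0.6, 0.2]
finger_gap: 84.8
```

```bash
python3 -c "
from h import *
c=Cam('wrist'); c.save('w22'); 
k=big(c.mask((8,110,70),(26,255,255),(260,180,380,300))); print(cv2.boundingRect(k)); print(cen(c,k,7)); go(434.8,197.2,3)"
```

```text
(284, 199, 67, 66)
(array([433.98825911, 198.28478974]), ((434.12506103515625, 198.5327606201172), (62.33128356933594, 61.55005645751953), 0.11788459867238998))
t 24.48 pos [434.7 197.1 130.3] jaw -89.9 q6 1.92 gap 84.5 F [ 0.2 -0.8  0.2]
turn [-0.      0.0036 -0.001 ] (deg x -0.0) shift after turn [ 1.273e-01 -1.000e-04 -1.000e-04]
```

View pics/w22.png

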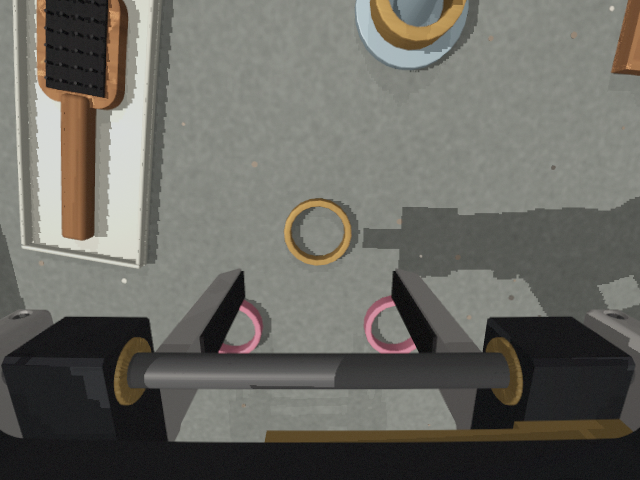

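Emit:
apply_moves:
  plan: [0,0.0035,-0.001,0,0,0.001,90,0,0,0,0.045,0,0,90,0,0,0,0.045,0,0,90,0,0,0,0.036,0,0,90,0,0,0,0,0,0,60]

```text
clock: 25.1
eef_pos: [433.0, 196.9, 2.9]
eef_rot: [0.29, 1.569, -2.85]
wrist_force: [0.0, 0.2, -0.2]
finger_gap: 78.0
```

Emit:
apply_moves:
  plan: [0,0,0,0,0,0,55,0,0,0,0,0,0,55,0,0,0,0,0,0,55]

```text
clock: 25.48
eef_pos: [433.3, 197.4, 5.0]
eef_rot: [-2.676, 1.57, 0.469]
wrist_force: [0.9, -0.9, -0.7]
finger_gap: 60.8
```

Emit:
apply_moves:
  plan: [0,0,0,-0.03,0,0,55,0,0,0,-0.055,0,0,55,0,0,0,-0.055,0,0,55]

```text
clock: 25.85
eef_pos: [432.8, 197.2, 146.4]
eef_rot: [-2.331, 1.571, 0.813]
wrist_force: [0.4, 0.1, 0.3]
finger_gap: 60.5
```

```bash
python3 -c "
from h import *
c=Cam('wrist'); c.save('w23'); go(620.5,123.5,140)"
```

```text
t 25.9 pos [435.4 198.2 153.5] jaw -89.8 q6 1.92 gap 60.6 F [1.3 0.7 8.6]
turn [-0.     -0.0093  0.0035] (deg x -0.0) shift after turn [ 0.0135  0.0753 -0.1849]
```

View pics/w23.png

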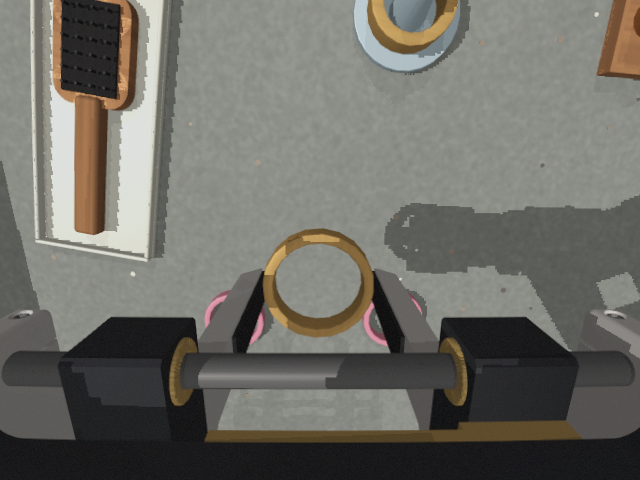

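Emit:
apply_moves:
  plan: [0,0,0,0,0,0,55,0,0,0,0,0.019,-0.0465,55,0,0,0,0,0.019,-0.0465,55,0,0,0,0,0.019,-0.0465,55,0,0,0,0,0.0185,-0.0465,55]

```text
clock: 26.52
eef_pos: [620.1, 121.5, 142.5]
eef_rot: [0.026, 1.568, -3.113]
wrist_force: [-0.4, 0.0, 0.3]
finger_gap: 60.6
```

Emit:
apply_moves:
  plan: [0,0,0,0.02,0,0,55,0,0,0,0.02,0,0,55,0,0,0,0,0,0,55]

```text
clock: 26.9
eef_pos: [617.9, 122.1, 101.4]
eef_rot: [0.092, 1.566, -3.047]
wrist_force: [1.4, 0.2, 0.2]
finger_gap: 60.8
```

```bash
python3 -c "
from h import *
c=Cam('wrist'); c.save('w24',(220,150,420,360),2.8); go(620.5,123.5,95)
z=c.st['eef_pos'][2]
k=big(c.mask((8,110,40),(26,255,255),(240,200,400,352)));print(cv2.boundingRect(k)); print(cen(c,k,z+2))"
```

```text
t 26.95 pos [618.6 122.3 103.2] jaw -89.8 q6 1.7 gap 60.5 F [ 0.3 -0.2 -0.1]
turn [-0.      0.0025 -0.0001] (deg x -0.0) shift after turn [ 0.0082 -0.0012 -0.0019]
(262, 200, 112, 137)
(array([624.3857558 , 123.23885754]), ((624.938720703125, 126.06422424316406), (80.8060073852539, 63.60044479370117), 21.957521438598633))
```

View pics/w24.png

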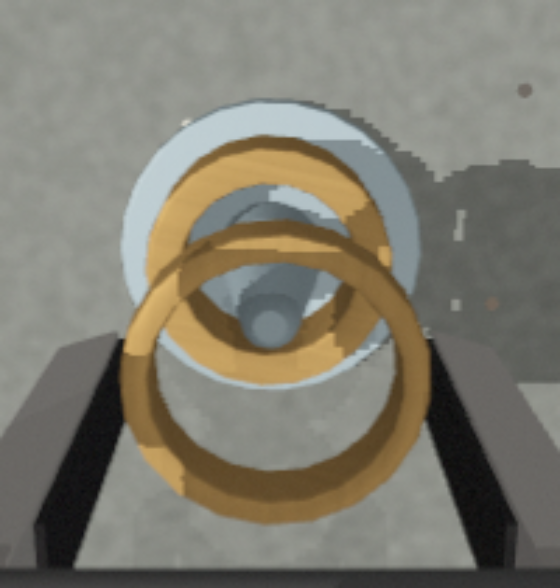

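Emit:
apply_moves:
  plan: [0,0.002,0,0.02,-0.0015,-0.0015,55,0,0,0,0.02,0,0,55,0,0,0,0,0,0,55]

```text
clock: 27.32
eef_pos: [620.0, 123.8, 63.1]
eef_rot: [0.331, 1.57, -2.808]
wrist_force: [-0.3, 0.2, 0.2]
finger_gap: 60.3
```

```bash
python3 -c "
from h import *
c=Cam('wrist'); c.save('w25',(220,150,420,360),2.8); go(620.5,123.5,41)
s=Cam('scene'); s.save('s25',(310,220,420,330),5)"
```

```text
t 27.38 pos [620.6 123.9  64.3] jaw -89.8 q6 1.71 gap 60.7 F [-1.   0.3  0.3]
turn [-0.     -0.0013  0.0001] (deg x -0.0) shift after turn [0.0233 0.0004 0.0001]
```

View pics/w25.png

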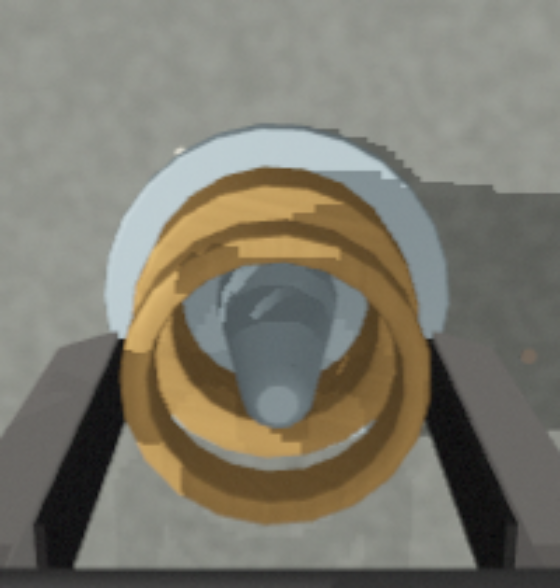

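View pics/s25.png

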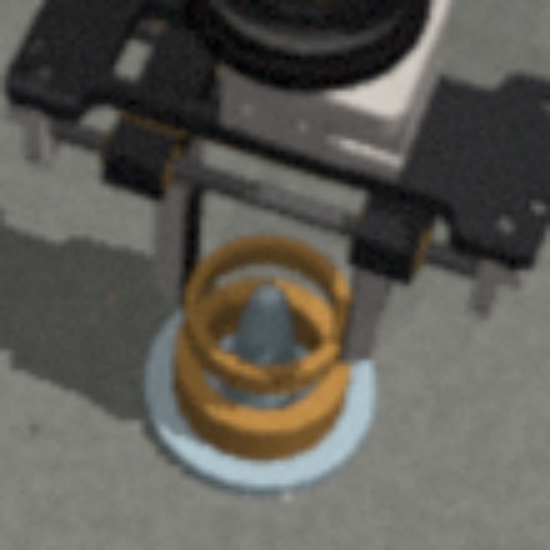

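The slim ring is over the post and concentric with the broad one. Lowering.

Emit:
apply_moves:
  plan: [0,0,0,0.014,0,0,55,0,0,0,0.0075,0,0,55,0,0,0,0,0,0,55]

```text
clock: 27.8
eef_pos: [620.5, 123.9, 42.3]
eef_rot: [-3.084, 1.57, 0.06]
wrist_force: [-0.8, -0.3, -0.7]
finger_gap: 60.7
```

```bash
python3 -c "
from h import *
go(620.5,123.5,41)
s=Cam('scene'); s.save('s26',(310,220,420,330),5)"
```

```text
t 27.8 pos [620.5 123.9  42.3] jaw -89.8 q6 1.71 gap 60.7 F [-0.8 -0.3 -0.7]
turn [-0.     -0.0009  0.0001] (deg x -0.0) shift after turn [0.0013 0.0004 0.    ]
```

View pics/s26.png

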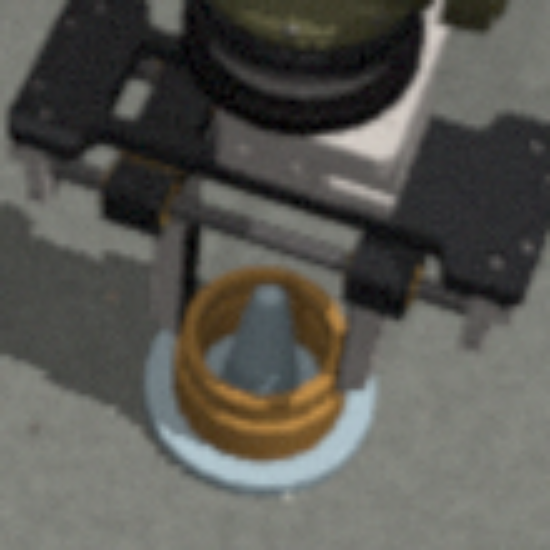

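Emit:
apply_moves:
  plan: [0,0,0,0.001,0,0,55,0,0,0,0,0,0,55,0,0,0,0,0,0,88,0,0,0,0,0,0,88,0,0,0,0,0,0,88]

```text
clock: 28.48
eef_pos: [621.0, 123.9, 42.2]
eef_rot: [-3.028, 1.568, 0.116]
wrist_force: [0.5, 0.3, -0.0]
finger_gap: 82.4
```

Emit:
apply_moves:
  plan: [0,0,0,-0.03,0,0,88,0,0,0,-0.05,0,0,88,0,0,0,-0.05,0,0,88,0,0,0,0,0,0.05,88,0,0,0,0,0,0.05,88]

```text
clock: 29.1
eef_pos: [519.4, 123.5, 172.2]
eef_rot: [-3.018, 1.568, 0.126]
wrist_force: [0.8, -0.2, 0.1]
finger_gap: 82.8
```

Emit:
apply_moves:
  plan: [0,0,0,0,0,0.06,88,0,0,0,0,0,0.06,88,0,0,0,0,0,0,88]

```text
clock: 29.48
eef_pos: [397.9, 123.3, 171.9]
eef_rot: [-3.006, 1.568, 0.139]
wrist_force: [0.9, -0.5, 0.1]
finger_gap: 82.6
```

```bash
python3 -c "
from h import *
c=Cam('wrist'); c.save('w27'); t=Cam('top'); t.save('t27'); s=Cam('scene'); s.save('s27'); s.save('s27c',(310,220,420,330),5); print(c.st['clock'],c.st['eef_pos'])"
```

```text
29.475 [397.8797863  123.26377549 171.90718276]
```

View pics/t27.png

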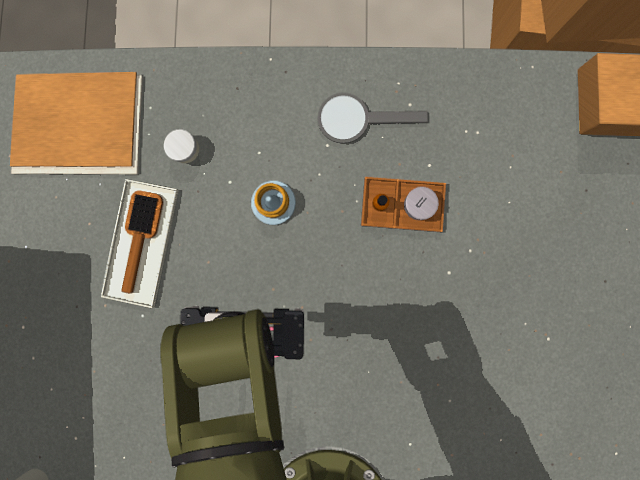

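View pics/s27.png

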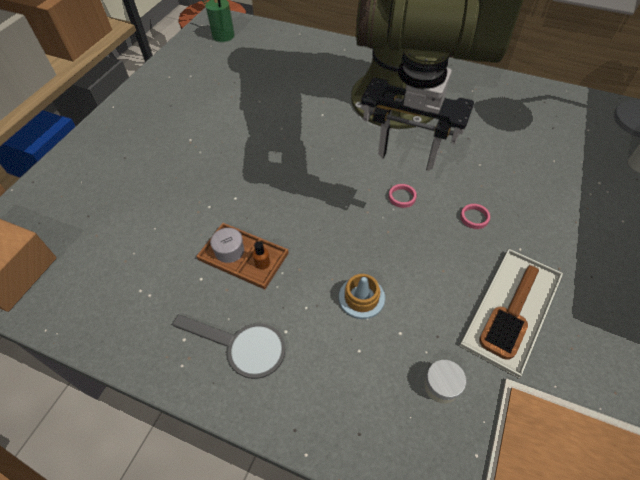

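View pics/s27c.png

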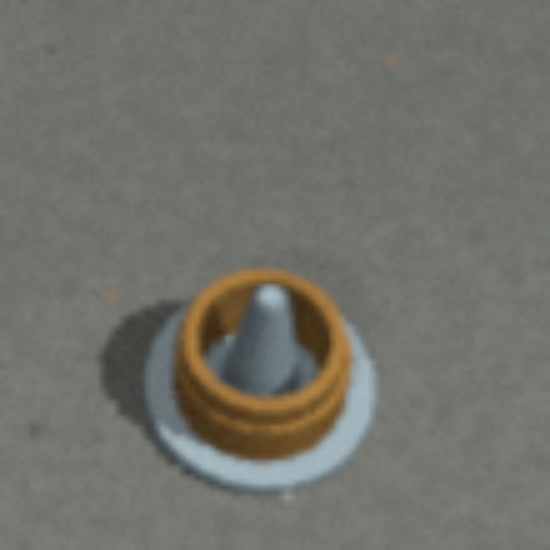

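View pics/w27.png

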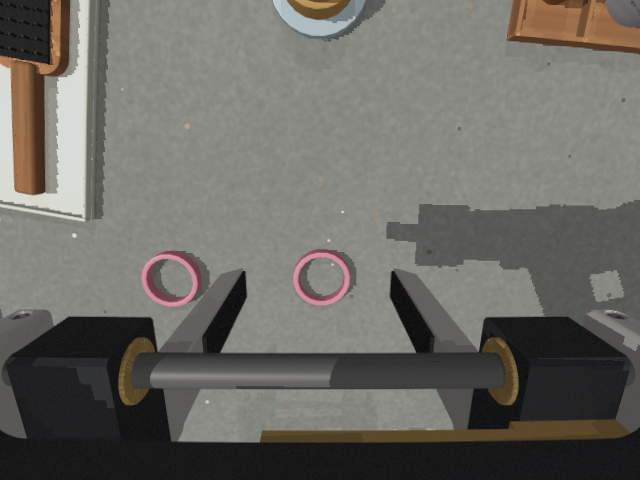

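The top view shows everything in place: brush in the tray (142,240), both rings flat on the stand (272,202), bottle (381,201) and tin (422,204) in their bays, mirror and jar not moved. The pink rings are untouched and the robot is clear of everything. Handing in.

```bash
python3 -c "
from cell import ticket
print(ticket.sign_off())"
```

```text
the job is handed in; nothing more can be done
None
```

The table is tidied as asked, and I handed the job in at about 30 s, well inside the 128 s limit. I worked in the order given:
- **Brush:** it lies flat in the long tray, bristles up.
- **Tin and bottle:** the tin stands in the larger bay and the bottle stands upright in the smaller one.
- **Bangles:** the broad one is flat on the stand base, with the slim one flat on top of it, both over the post.

My last look from the top, scene and wrist cameras showed every item in place and the gripper well clear. In those views the hand mirror, cream jar and pink look-alike rings are where they started. The wrist-force readings I saw stayed below about 9 N. The cameras differed by up to about 3 mm on most positions, up to 7 mm in the worst scene-view fixes of the tin and stand. Close wrist views settled those, and no check failed.

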